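Close, pin and pinch a hinged mould jacket

TASK

Get the casting mould ready for the pour: swing the open half of the hinged aluminium jacket fully shut around the rubber mould, then take the knobbed lock pin from the wooden block and push it down through the aligned knuckle holes until its shoulder sits on the top knuckle. Then let go of the pin, pinch the two seam flanges firmly together between the fingers and finish like that, still holding the seam squeezed shut; do not disturb the awl, cup, jar or putty knife.

Things in the scene. Friction and masses are not known exactly. Their poses are not given: they have to be found in the camera images.
- board: plywood base of the mould, 270 x 190 x 18 mm, screwed to the bench; origin at the centre of its underside. Its +x points from hinge to seam (pin) side, +y to the side on which the swinging half opens. On it stands the jacket, a split aluminium tube, 102 mm outside diameter, axis 30 mm to -x of the origin, parting plane at y = 0, a grey rubber mould inside. Its top is 124 mm above the bench.
- hinge (a point): point on the jacket's vertical hinge axis, at rim height (124 mm above the bench), 96 mm from the board's origin in board -x
- swing_half (a joint): hinge angle of the swinging half, rad: 0 = shut against the fixed half (hard stop), grows as it opens (counter-clockwise seen from above), at most 1.6. The hinge is slightly stiff: the half stays where it is left; about 1 to 1.5 N at the flange swings it
- swing_flange_top (a point): middle of the top edge of the swinging half's flange, 142 mm from the hinge axis. An upright plate 8 mm thick, 104 mm high, from the tube wall (23 mm inward of this point) to 24 mm outward. Site x points outward from the hinge along it, y square to it in the opening direction: outer face 4 mm off in +y, mating face 4 mm in -y. Its pin lug is 42 mm farther out, 32 to 54 mm below.
- seam_top (a point): point on the parting plane, on the top edge of the seam where the two flanges meet when shut; 124 mm above the bench, 142 mm from the hinge axis, 42 mm short of the pin hole. Axes as the board's. The fixed flange (8 mm thick) lies on its -y side; shut, the pair is 16 mm thick across y. Along x the tube wall is 25 mm and the seated pin's knob 30 mm from it; pinch here from above
- swing_flange: the seam flange of the swinging half (see swing_flange_top); its origin lies on the hinge axis at bench height
- fixed_flange: the seam flange of the fixed half (see seam_top); its origin is that of the board
- hole_mouth (a point): centre of the upper mouth of the upright pin hole, on the top knuckle, 112 mm above the bench (12 mm below the flange tops), 88 mm from the board's origin in +x. Three steel knuckles 26 x 26 mm, top and bottom on the fixed half, middle on the swinging half; hole 12 mm in diameter, 2 mm chamfers, 62 mm from mouth to lowest knuckle's foot, open below (94 mm from mouth to board)
- pin_knob (a point): centre of the lock pin's upright cylindrical black knob, 24 mm diameter, 28 mm high, straight-sided; grasp it here from above. The pin (about 90 g) stands in a hole of the wooden block, its shoulder on the block's top. Knob centre is 18 mm, knob top 32 mm above the shoulder's underside
- pin_seat (a point): centre of the underside of the pin's steel shoulder (20 mm diameter, 4 mm thick, just under the knob)
- pin_tip (a point): lower end of the pin's steel shank, 72 mm below the shoulder's underside; shank 10 mm in diameter, its last 12 mm tapering to 5 mm
- block: wooden tool block, 150 x 50 mm, 80 mm high, fixed to the bench; origin at the centre of its underside, long side along its x. Two 13 mm upright holes, 42 mm either side of the centre along x: one holds the lock pin, the other the awl, either way round
- awl_handle (a point): middle of the pear-shaped wooden handle (34 mm at its widest, top 45 mm above the block) of the awl standing in the block's other hole; leave it alone
- cup: white plastic mixing cup, 72 mm diameter, 85 mm high, origin at the centre of its underside; leave it alone
- jar: jar with a lid, 64 mm diameter, 75 mm high, origin at the centre of its underside; leave it alone
- knife_mid (a point): middle of a putty knife, 200 mm long, lying flat on the bench; leave it alone

How it is judged:
On the way, in this order (a step that is already met when the one before it is completed fails the run):
1. the swinging half is shut (hinge within 0.03 rad of the stop) (value of joint swing_half below 0.03 rad), for 0.2 s.
2. the lock pin is pushed home through the knuckles of the shut jacket (value of joint swing_half below 0.03 rad and horizontal distance between pin_seat and hole_mouth below 0.005 m and horizontal distance between pin_tip and hole_mouth below 0.006 m and z of pin_seat in the frame of hole_mouth below 0.004 m), for 0.2 s.
At the end, for the whole second after the job is handed in: The fingers squeeze both seam flanges, over 8 N on each; the hinge is within 0.012 rad of its stop; the lock pin stands through the knuckles, shoulder within 4 mm of the top knuckle, seat within 5 mm and tip within 6 mm of the hole's axis (value of joint swing_half below 0.012 rad and contact force between the fingers and swing_flange above 8 N and contact force between the fingers and fixed_flange above 8 N and horizontal distance between pin_seat and hole_mouth below 0.005 m and horizontal distance between pin_tip and hole_mouth below 0.006 m and z of pin_seat in the frame of hole_mouth below 0.004 m); the arm keeps its last pose, push and grip.
It fails at once if the awl is pulled or knocked (moved 20 mm) (distance of awl_handle from where it was at the start of the episode above 0.02 m).
It fails at once if the cup is disturbed (moved 30 mm or tipped) (distance of cup from where it was at the start of the episode above 0.03 m or angle between cup's own z axis and vertical above 0.4 rad).
It fails at once if the jar is disturbed (moved 30 mm or tipped) (distance of jar from where it was at the start of the episode above 0.03 m or angle between jar's own z axis and vertical above 0.4 rad).
It fails at once if the putty knife is disturbed (moved 30 mm) (distance of knife_mid from where it was at the start of the episode above 0.03 m).
It also fails if it takes over 67 s, if anything falls off the work surface, if the arm or the gripper's body presses on something with over 40 N, if the wrist force passes 120 N, or if a joint passes its speed limit or range.

ROBOT

A 6-joint arm with a two-finger parallel gripper is mounted at the origin on the work surface. World frame = base frame: x ahead of the robot, y to its left, z up, the work surface at z = 0. Lengths are in m, angles in rad, forces in N, time in s.
With the tool pointing down it reaches from about 0.35 to 0.775 m from the base axis. Payload 5.5 kg.
Tool frame: the origin (TCP) lies midway between the tips of the shut fingers; the grasp point (between the pads) lies env.grasp_offset behind it (env.grasp_offset is the distance from the TCP to the grasp point, in m); z points along the fingers, y is the line along which they close (so a half turn about z gives the same grasp; the last joint's range is limited). The gripper opens to 85 mm and grips with 20 to 120 N. Pads are 22 mm wide; open, the fingers measure 114 mm over their backs; the gripper's body (76 mm by 85 mm) begins 54 mm behind the grasp point. The pads swing forward as they close: fully open they stand 13 mm farther back than shut.
Start: joints at [1.003, 0.313, 0.046, 1.304, 0, 1.431], TCP at [0.239, 0.523, 0.231] pointing down, gripper open.
Joint ranges: [-2.76, 2.76], [-0.86, 1.69], [-1.03, 1.26], [-2.2, 2.34], [-1.47, 1.5], [-3.14, 3.14]. Speed limits (rad/s): [2.57, 2.57, 3.14, 3.14, 3.14, 3.14].

INTERFACE

Orientations are given as a unit quaternion [w, x, y, z].
In Python, from workcell import monitor, viewer, order, env gives the robot as it stands.
- The arm moves only by the tool carry_out, never from a script. Its argument "plan" is a list that holds one entry, the list of rows, each a list of 7 numbers: the turn, a rotation vector about the world's x, y, z in rad, then the shift along the world's x, y, z in mm, then the finger opening in mm, from 0 to 85.4. A call has 1 to 20 rows; each row is the pose to reach, as a shift and turn from the pose commanded when the call began; what a row does not reach only later rows make up. A row lasts 1/10 s, in which the tool goes at most 50 mm and 8.59 degrees, less where a joint would pass 70% of its speed; a pose out of reach is approached as far as the arm can. A call with a gripper value outside its range is refused whole. The fingers move at their own pace and stop on an object; "squeeze" is the grip in N (left out, the last holds). Time passes only in rows, so rows that repeat a pose let the fingers close. It gives the time, the measured TCP pose, the force, the opening and the grip force at its end, in the units of the state.
- monitor.get_state(): the state, without advancing time (a new reading comes with each control period).
- viewer.read_camera(name): name is "scene" or "top" or "wrist"; returns the picture (384x512x3 uint8, red, green, blue); there is no depth.
- viewer.calibration(name): a dict with "K" (3x3 intrinsics, pixels), "dist" ([k1, k2, p1, p2, k3] as OpenCV has them; the pictures are not rectified), "eye" and "rotation" of the camera in the world. Camera axes: x right, y down, z forward; pixel columns grow to the right and rows downward; lengths in m; the calibration is good to about 2 mm. A picture is of the moment at which its call begins: read the wrist's pose just before it. calibration takes no time and is no camera call; for the wrist camera it gives the pose at the moment of the call.
- order.hand_in(): hands the job in; it is judged then, once.
The state is a dict: "clock": time; "joint_pos": joint angles; "qvel": joint speeds; "tau": joint torques, N m; "tcp_pos": TCP position; "orientation": TCP orientation; "wrist_force": force on the tool from outside, world axes, zero at the start; "ft_torque": the same for the moment, N m; "finger_gap": finger opening in m; "grip_force": force on a finger pad.
Only numpy, scipy, OpenCV 4.12 (cv2) and the standard library are available. Lean on these libraries where they do the work, as an engineer would, in place of code of your own. Each camera call takes 0.05 s, during which the arm holds its last target. There are 200 camera calls.

## Working session

There is one attempt and no reset: what is moved stays moved. The work goes in short steps, Python scripts to look and compute and a tool call to move; the robot and the scene stay as the last step left them, time stands still between calls to the robot, and variables do not carry over. Pictures are saved under pics/ and viewed, at most 10 in all, crops included, and the job is handed in when it is done.

Besides the shell and the picture viewer there is one more tool, called after ">>>" as a command line: name --argument value ..., lists and objects as JSON in quotes. carry_out: Moves the arm, as the interface text tells. Its arguments: {"type":"object","properties":{"plan":{"type":"array","items":{"type":"array","items":{"type":"array","items":{"type":"number"}}}},"squeeze":{"type":"number"}},"required":["plan"]}

```bash
ls; mkdir -p pics; cat > h.py <<'E'
import numpy as np, cv2
from workcell import monitor, viewer, order, env
def snap(name,fn):
    im=viewer.read_camera(name); cv2.imwrite('pics/'+fn,cv2.cvtColor(np.asarray(im),cv2.COLOR_RGB2BGR)); return im
def ray(c,uv):
    K=np.array(c['K'],float);d=np.array(c['dist'],float)
    p=cv2.undistortPoints(np.array(uv,float).reshape(-1,1,2),K,d).reshape(-1,2)
    R=np.array(c['rotation']);R=R if R.shape==(3,3) else None
    return np.array(c['eye']),(R@np.c_[p,np.ones(len(p))].T).T
def atz(c,uv,z):
    e,r=ray(c,uv); z=np.broadcast_to(z,len(r)); return e+r*((z-e[2])/r[:,2])[:,None]
def proj(c,X):
    R=np.array(c['rotation']);e=np.array(c['eye']);X=np.atleast_2d(X)
    rv=cv2.Rodrigues(R.T)[0]
    return cv2.projectPoints(X.astype(float),rv,-R.T@e,np.array(c['K'],float),np.array(c['dist'],float))[0].reshape(-1,2)
E
python3 - <<'E'
from h import *
a=snap('top','t0.png');b=snap('scene','s0.png')
for n in('top','scene','wrist'):print(n,viewer.calibration(n))
print(monitor.get_state(),env.grasp_offset)
E
```

```text
pics
top {'K': array([[407.84196411,   0.        , 252.36604496],
       [  0.        , 407.84196411, 179.56813768],
       [  0.        ,   0.        ,   1.        ]]), 'dist': array([-0.14106569,  0.        ,  0.        ,  0.        ,  0.        ]), 'eye': array([0.40568566, 0.03422344, 1.01017242]), 'rotation': array([-0.08401646,  0.72837261, -0.67511834,  0.08142364])}
scene {'K': array([[380.93889157,   0.        , 254.62579364],
       [  0.        , 380.93889157, 192.30579608],
       [  0.        ,   0.        ,   1.        ]]), 'dist': array([-0.03801773,  0.        ,  0.        ,  0.        ,  0.        ]), 'eye': array([ 1.22508632, -0.38015145,  0.71172746]), 'rotation': array([-0.36921641,  0.80072779,  0.42612895, -0.20230758])}
wrist {'K': array([[317.62551764,   0.        , 252.2991218 ],
       [  0.        , 317.62551764, 189.5155214 ],
       [  0.        ,   0.        ,   1.        ]]), 'dist': array([-0.07893012,  0.        ,  0.        ,  0.        ,  0.        ]), 'eye': array([0.18002643, 0.55044319, 0.37180079]), 'rotation': array([0.10972951, 0.83373288, 0.53659008, 0.07014272])}
{'clock': 0.1, 'joint_pos': array([1.00341559e+00, 3.13929189e-01, 4.50975955e-02, 1.30357825e+00,
       2.21086532e-05, 1.43121327e+00]), 'qvel': array([ 0.00026945, -0.00136334,  0.00243788,  0.00016313, -0.00234673,
       -0.00100961]), 'tau': array([ 2.48593999e-03, -4.81725383e+01,  2.99243438e+01,  1.27076751e-02,
       -2.17711981e-04,  4.03777960e-05]), 'tcp_pos': array([0.23830289, 0.5228082 , 0.23049786]), 'orientation': array([-2.89643301e-04,  2.12271428e-01,  9.77210412e-01, -7.53051526e-04]), 'wrist_force': array([ 0.70003296, -0.15426873,  0.85584192]), 'ft_torque': array([-0.05305711, -0.01773973, -0.02290949]), 'grip_force': 0.0, 'finger_gap': 0.08554515767641827} 0.0187
```

View pics/t0.png

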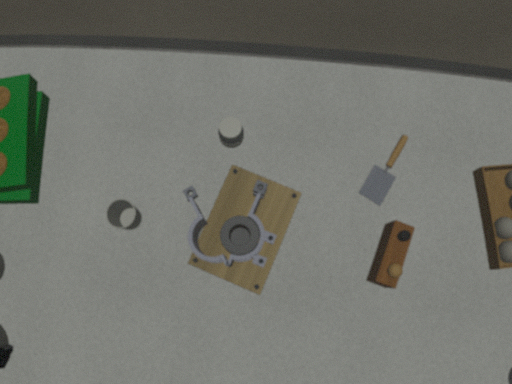

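View pics/s0.png

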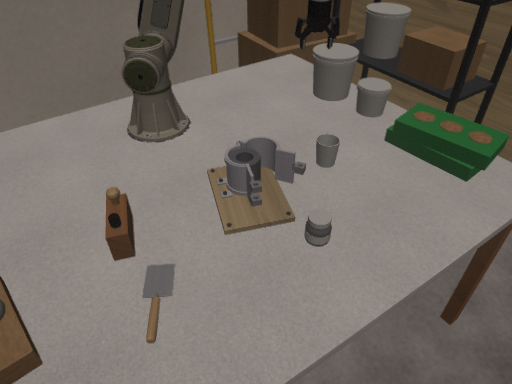

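The top view shows the board with corners near (235,166), (300,191), (261,294) and (189,264). The jacket is open, with its swinging flange tip at about (190,192). The black pin knob is at (404,236), the awl at (395,270), the cup at (125,213) and the jar at (231,130).

```bash
python3 - <<'E'
s=open('h.py').read()
s=s.replace("import numpy as np, cv2","import numpy as np, cv2\nfrom scipy.spatial.transform import Rotation as Rt\nfrom scipy.optimize import least_squares")
s=s.replace("R=np.array(c['rotation']);R=R if R.shape==(3,3) else None","R=Rt.from_quat(c['rotation'],scalar_first=True).as_matrix()")
s=s.replace("R=np.array(c['rotation']);e=","R=Rt.from_quat(c['rotation'],scalar_first=True).as_matrix();e=")
open('h.py','w').write(s)
E
cat >> h.py <<'E'
def T(p,X):
    X=np.atleast_2d(X).astype(float);c,s=np.cos(p[2]),np.sin(p[2])
    return np.c_[p[0]+c*X[:,0]-s*X[:,1],p[1]+s*X[:,0]+c*X[:,1],X[:,2]]
def swing(th,X): # board-frame points of the swing half when shut -> at angle th
    X=np.atleast_2d(X).astype(float);h=np.array([-.096,0,0]);
    return Rt.from_rotvec([0,0,th]).apply(X-h)+h
E
python3 - <<'E'
from h import *
c=viewer.calibration('top')
uv=np.array([(235,166),(300,191),(261,294),(189,264)],float)
w=atz(c,uv,.018);print(w.round(3))
# +x seam side: image up ; corners order: top-left(seam,+y), top-right(seam,-y), bottom-right, bottom-left
M=np.array([(.135,.095,.018),(.135,-.095,.018),(-.135,-.095,.018),(-.135,.095,.018)])
f=lambda p:(proj(c,T(p,M))-uv).ravel()
r=least_squares(f,[*w[:,:2].mean(0),-.3]);p=r.x;print(p,r.fun.round(1))
k=atz(c,[(404,236),(395,270)],[.112,.115]);print('knob,awl',k.round(4))
print('cup,jar',atz(c,[(125,213),(231,130)],[.085,.075]).round(3),'knife',atz(c,[(405,137),(378,187)],0).round(3))
im=cv2.imread('pics/t0.png')
u=cv2.resize(im[120:310,80:330],None,fx=3,fy=3,interpolation=cv2.INTER_CUBIC)
lug=atz(c,[(190,192)],.081)
print('lug',lug.round(3),'hinge',T(p,(-.096,0,.124)).round(3),'hole',T(p,(.088,0,.112)).round(4),'seam',T(p,(.046,0,.124)).round(4))
h=T(p,(-.096,0,.124))[0];v=lug[0]-h
print('theta',np.arctan2(v[1],v[0])-p[2])
for q,col in[(T(p,M),(0,0,255)),(T(p,[(-.096,0,.124),(.046,0,.124),(.088,0,.112),(-.03,0,.124)]),(0,255,0))]:
  for a in proj(c,q): cv2.drawMarker(u,tuple(int(x) for x in (a-[80,120])*3+1),col,0,9,1)
cv2.imwrite('pics/c0.png',u)
E
```

```text
[[ 0.674  0.093  0.018]
 [ 0.622 -0.074  0.018]
 [ 0.366  0.006  0.018]
 [ 0.423  0.183  0.018]]
[ 0.52152561  0.05217788 -0.31609813] [-2.7 -2.2  2.6  1.   0.7  1.  -0.5 -0.1]
knob,awl [[ 0.516  -0.3038  0.112 ]
 [ 0.4392 -0.2826  0.115 ]]
cup,jar [[0.524 0.334 0.085]
 [0.749 0.107 0.075]] knife [[ 0.795 -0.352  0.   ]
 [ 0.652 -0.277  0.   ]]
lug [[0.587 0.189 0.081]] hinge [[0.43  0.082 0.124]] hole [[0.6052 0.0248 0.112 ]] seam [[0.5652 0.0379 0.124 ]]
theta 0.9158232118055634
```

View pics/c0.png

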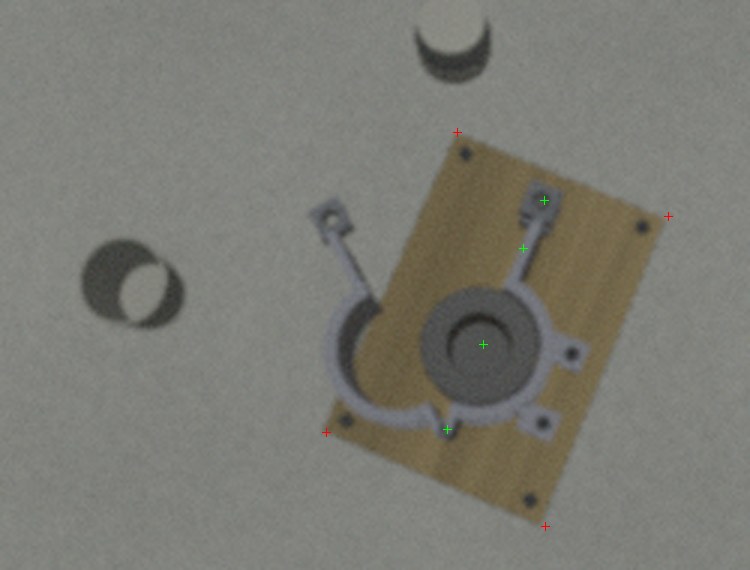

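The overlay fits: the fixed hole is at crop (542,200) against a predicted (544,200), and the hinge at (447,430) also matches. Next I'll work out the push poses.

```bash
cat >> h.py <<'E'
P0=np.array([.52152561,.05217788,-.31609813])
def seam(th,off,p=P0,r=.142): # world xy of point on swing flange, off along its outward normal; tool-y yaw
    return T(p,swing(th,(r-.096,off,0)))[0,:2], p[2]+th+np.pi/2
E
python3 - <<'E'
from h import *
s=monitor.get_state();x0=s['tcp_pos'];x0=np.array([.239,.523,.231])
for th,o in [(.92,.048)]+[(t,.0185) for t in np.arange(.9,-.01,-.1)]:
    q,y=seam(th,o);print(round(th,2),((q-x0[:2])*1000).round(),round(y-1.143,2),q.round(3))
E
```

```text
0.92 [ 281. -321.] 1.03 [0.52  0.202]
0.9 [ 300. -347.] 1.01 [0.539 0.176]
0.8 [ 308. -359.] 0.91 [0.547 0.164]
0.7 [ 316. -371.] 0.81 [0.555 0.152]
0.6 [ 322. -383.] 0.71 [0.561 0.14 ]
0.5 [ 328. -397.] 0.61 [0.567 0.126]
0.4 [ 331. -411.] 0.51 [0.57  0.112]
0.3 [ 334. -425.] 0.41 [0.573 0.098]
0.2 [ 334. -439.] 0.31 [0.573 0.084]
0.1 [ 334. -453.] 0.21 [0.573 0.07 ]
0.0 [ 332. -468.] 0.11 [0.571 0.055]
```

>>> carry_out --plan '[[[0,0,1.03,281,-321,0,0],[0,0,1.03,281,-321,0,0],[0,0,1.03,281,-321,0,0],[0,0,1.03,281,-321,0,0],[0,0,1.03,281,-321,0,0],[0,0,1.03,281,-321,0,0],[0,0,1.03,281,-321,0,0],[0,0,1.03,281,-321,0,0],[0,0,1.03,281,-321,0,0],[0,0,1.03,281,-321,0,0],[0,0,1.03,281,-321,-45,0],[0,0,1.03,281,-321,-90,0],[0,0,1.03,281,-321,-137,0],[0,0,1.03,281,-321,-137,0]]]'

```text
clock: 1.5
tcp_pos: [0.5135, 0.2011, 0.0878]
orientation: [-0.007, -0.297, 0.955, 0.001]
wrist_force: [-0.9, -0.5, 0.4]
finger_gap: -0.0002
grip_force: 0.0
```

```bash
python3 - <<'E'
from h import *
snap('wrist','w1.png')
E
```

```text
(no output)
```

View pics/w1.png

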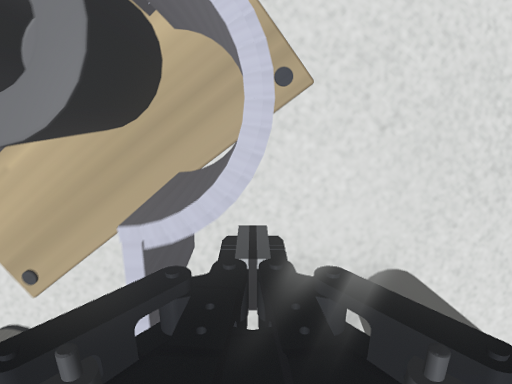

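The wrist view shows the closed fingers (tip about (252,235)) alongside the flange, which runs down from about (130,235) on the image left. I'll sweep along the hinge arc.

>>> carry_out --plan '[[[0,0,-0.02,19,-26,0,0],[0,0,-0.07,23,-32,0,0],[0,0,-0.12,27,-38,0,0],[0,0,-0.17,31,-44,0,0],[0,0,-0.22,35,-50,0,0],[0,0,-0.27,38,-56,0,0],[0,0,-0.32,41,-62,0,0],[0,0,-0.37,44,-69,0,0],[0,0,-0.42,47,-76,0,0],[0,0,-0.47,49,-83,0,0],[0,0,-0.52,50,-90,0,0],[0,0,-0.57,52,-97,0,0],[0,0,-0.62,53,-104,0,0],[0,0,-0.67,53,-111,0,0],[0,0,-0.72,53,-118,0,0],[0,0,-0.77,53,-125,0,0],[0,0,-0.82,53,-132,0,0],[0,0,-0.82,53,-132,0,0]]]'

```text
clock: 3.35
tcp_pos: [0.5745, 0.07, 0.0977]
orientation: [0.002, 0.109, 0.994, 0.0]
wrist_force: [0.4, -0.9, -0.5]
finger_gap: 0.0001
grip_force: 0.0
```

```bash
python3 - <<'E'
from h import *
snap('top','t1.png')
s=monitor.get_state();print(s['wrist_force'],s['tcp_pos'])
im=cv2.imread('pics/t1.png');cv2.imwrite('pics/t1c.png',cv2.resize(im[140:300,150:330],None,fx=4,fy=3.75,interpolation=2))
E
```

```text
[-0.16697135 -0.39354084  0.28609564] [0.57435686 0.07033022 0.09724822]
```

View pics/t1c.png

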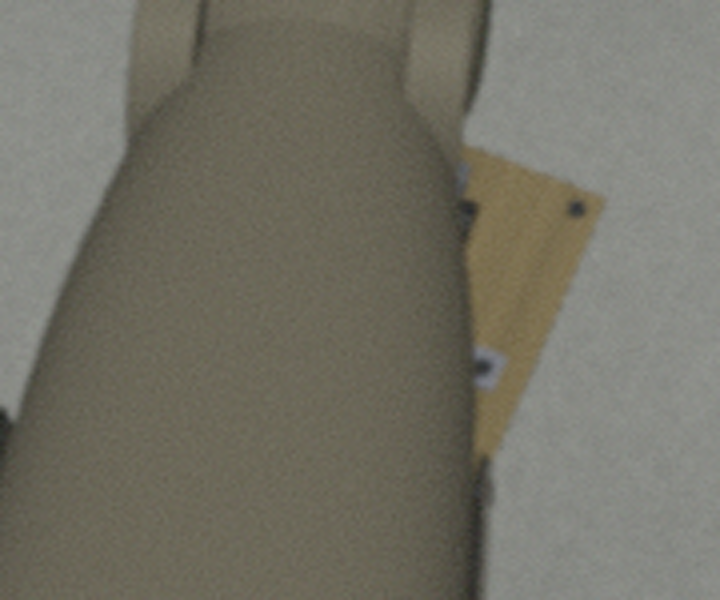

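The arm hides the jacket from the top camera, so I'll push on gently and watch the force.

>>> carry_out --plan '[[[0,0,-0.05,0,-7,0,0],[0,0,-0.1,-2,-15,0,0],[0,0,-0.1,-3,-17,0,0],[0,0,-0.1,-3,-17,0,0]]]'

```text
clock: 3.8
tcp_pos: [0.5736, 0.0607, 0.0967]
orientation: [0.003, 0.155, 0.988, 0.008]
wrist_force: [8.3, 24.0, -3.3]
finger_gap: 0.0002
grip_force: 12.7
```

>>> carry_out --plan '[[[0,0,0,-1,-2,0,0],[0,0,0,-1,-4,0,0],[0,0,0,-1,-4,0,0]]]'

```text
clock: 4.1
tcp_pos: [0.5735, 0.0607, 0.0968]
orientation: [0.004, 0.153, 0.988, 0.012]
wrist_force: [11.8, 37.1, -5.6]
finger_gap: -0.0001
grip_force: 19.2
```

The half is on its stop: the force rises with no further motion. I'll back off, lift and look at the seam.

>>> carry_out --plan '[[[0,0,0,7,22,0,0],[0,0,0,9,30,0,0],[0,0,0,9,30,50,0],[0,0,0,9,30,100,85],[0,0,0,36,-24,136,85],[0,0,0,36,-24,136,85],[0,0,0,36,-24,136,85],[0,0,0,36,-24,136,85],[0,0,0,36,-24,136,85]]]'

```text
clock: 5.0
tcp_pos: [0.6036, 0.0258, 0.2296]
orientation: [-0.001, 0.158, 0.987, 0.0]
wrist_force: [0.3, -0.1, 0.9]
finger_gap: 0.0845
grip_force: 0.0
```

```bash
python3 - <<'E'
from h import *
s=monitor.get_state();c=viewer.calibration('wrist');snap('wrist','w2.png')
print(s['clock'],s['tcp_pos'],s['orientation'],c)
p=P0
for n,X in dict(hole=(.088,0,.112),seam=(.046,0,.124),hinge=(-.096,0,.124),ax=(-.03,0,.124)).items(): print(n,proj(c,T(p,X)).round(1))
E
```

```text
5.0 [0.60358516 0.02581106 0.2296149 ] [-9.47036478e-04  1.57848567e-01  9.87462876e-01  3.54254974e-05] {'K': array([[317.62551764,   0.        , 252.2991218 ],
       [  0.        , 317.62551764, 189.5155214 ],
       [  0.        ,   0.        ,   1.        ]]), 'dist': array([-0.07893012,  0.        ,  0.        ,  0.        ,  0.        ]), 'eye': array([0.54280955, 0.04648438, 0.37102575]), 'rotation': array([0.10464234, 0.8029    , 0.58189177, 0.07618095])}
hole [[250.7 186.3]]
seam [[250.6 137.5]]
hinge [[250.3 -65.4]]
ax [[250.4  32.6]]
```

View pics/w2.png

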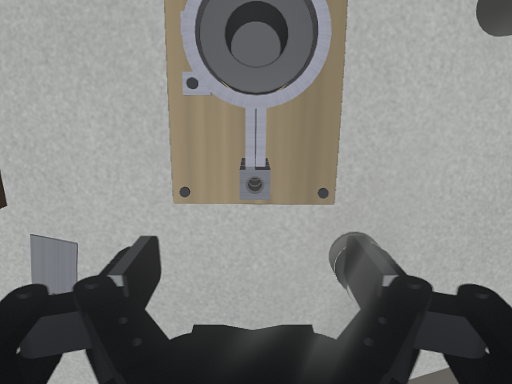

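The jacket is shut: the seam line is closed at x≈256, rows 105–165, and the hole is at (255,184) against a predicted (250.7,186.3). Next I'll move above the pin.

>>> carry_out --plan '[[[0,0,0.05,-89,-329,-10,85],[0,0,0.05,-89,-329,-10,85],[0,0,0.05,-89,-329,-10,85],[0,0,0.05,-89,-329,-10,85],[0,0,0.05,-89,-329,-10,85],[0,0,0.05,-89,-329,-10,85],[0,0,0.05,-89,-329,-10,85],[0,0,0.05,-89,-329,-10,85],[0,0,0.05,-89,-329,-10,85],[0,0,0.05,-89,-329,-10,85],[0,0,0.05,-89,-329,-10,85]]]'

```text
clock: 6.15
tcp_pos: [0.516, -0.302, 0.2203]
orientation: [-0.0, 0.132, 0.991, 0.0]
wrist_force: [0.6, 0.5, 0.1]
finger_gap: 0.085
grip_force: 0.0
```

```bash
python3 - <<'E'
from h import *
s=monitor.get_state();c=viewer.calibration('wrist');snap('wrist','w3.png')
print(s['clock'],s['tcp_pos'],s['orientation'],c['eye'].tolist(),c['rotation'].tolist())
c2=dict(c,eye=np.array([.54280955,.04648438,.37102575]),rotation=np.array([.10464234,.8029,.58189177,.07618095]))
print('hole',atz(c2,[(254.8,184)],.112), 'knob pred',proj(c,(.516,-.304,.112)))
E
```

```text
6.15 [ 0.51600014 -0.30200343  0.22027862] [-1.69923335e-04  1.32288935e-01  9.91211147e-01  2.65029225e-04] [0.4540406745455397, -0.2845866799528977, 0.361600220298374] [0.103053457553605, 0.7875357102516279, 0.6023549338991242, 0.0795991430361717]
hole [[0.60433181 0.02869883 0.112     ]] knob pred [[248.81353175 187.3375072 ]]
```

View pics/w3.png

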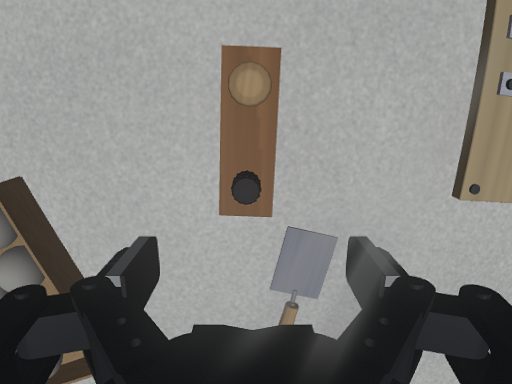

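The knob is at about (246,187), very near the predicted (249,187). The block is aligned with the tool and both finger sides are clear.

```bash
python3 - <<'E'
from h import *
c=viewer.calibration('wrist')
im=cv2.imread('pics/w3.png').max(2)[165:212,222:270]
m=(im<60).astype(np.uint8);n,l,st,ce=cv2.connectedComponentsWithStats(m);i=1+st[1:,4].argmax();print(ce[i]+[222,165],st[i])
for uv in[(246,186.5),ce[i]+[222,165]]:
  print(atz(c,[uv],.112))
E
```

```text
[245.71316819 187.28031291] [  9   5  30  35 767]
[[ 0.51485319 -0.30616485  0.112     ]]
[[ 0.51542296 -0.30656417  0.112     ]]
```

>>> carry_out --plan '[[[0,0,0.01,-1,-2,-40,85],[0,0,0.01,-1,-2,-80,85],[0,0,0.01,-1,-2,-110,85],[0,0,0.01,-1,-2,-135,85],[0,0,0.01,-1,-2,-135,85],[0,0,0.01,-1,-2,-135,85],[0,0,0.01,-1,-2,-135,0],[0,0,0.01,-1,-2,-135,0],[0,0,0.01,-1,-2,-135,0],[0,0,0.01,-1,-2,-135,0],[0,0,0.01,-1,-2,-135,0],[0,0,0.01,-1,-2,-135,0],[0,0,0.01,-1,-2,-135,0],[0,0,0.01,-1,-2,-135,0]]]' --squeeze 50

```text
clock: 7.6
tcp_pos: [0.5149, -0.3062, 0.0862]
orientation: [0.001, 0.129, 0.992, -0.0]
wrist_force: [-1.3, 0.7, 5.0]
finger_gap: 0.022
grip_force: 49.0
```

>>> carry_out --plan '[[[0,0,0,0,0,15,0],[0,0,0,0,0,50,0],[0,0,0,0,0,90,0],[0,0,0,0,0,130,0],[0,0,0,0,0,145,0],[0,0,0,0,0,145,0],[0,0,0,0,0,145,0]]]'

```text
clock: 8.3
tcp_pos: [0.5142, -0.3056, 0.2293]
orientation: [-0.0, 0.129, 0.992, 0.0]
wrist_force: [0.5, 0.5, -1.7]
finger_gap: 0.0225
grip_force: 50.0
```

```bash
python3 - <<'E'
from h import *
s=monitor.get_state();c=viewer.calibration('wrist');snap('wrist','w4.png')
print(s['clock'],s['tcp_pos'],s['orientation'],s['finger_gap'],s['grip_force'])
t=s['tcp_pos']
print('knob top',proj(c,t+[0,0,.027]),'tip',proj(c,t-[0,0,.077]),'shoulder',proj(c,t-[0,0,.005]))
E
```

```text
8.3 [ 0.51424896 -0.30560164  0.22928348] [-4.81819327e-04  1.28598368e-01  9.91696579e-01  3.50989112e-04] 0.022472121060535 49.960264563560486
knob top [[250.41080637 270.63644215]] tip [[251.04993425 197.64783151]] shoulder [[250.69156536 238.43238959]]
```

View pics/w4.png

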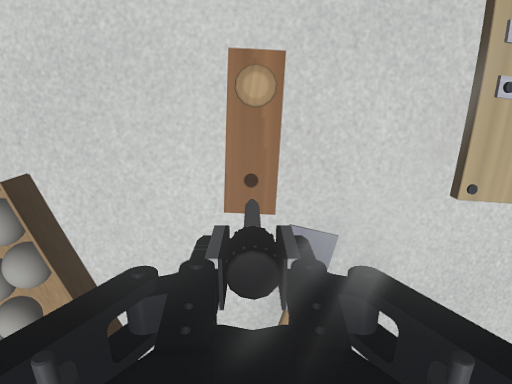

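The pin is held upright, with its tip at (252,200) against a predicted (251,198). I'll carry it to just above the hole mouth and check it there.

>>> carry_out --plan '[[[0,0,-0.06,88,334,5,0],[0,0,-0.06,88,334,5,0],[0,0,-0.06,88,334,5,0],[0,0,-0.06,88,334,5,0],[0,0,-0.06,88,334,5,0],[0,0,-0.06,88,334,5,0],[0,0,-0.06,88,334,5,0],[0,0,-0.06,88,334,5,0],[0,0,-0.06,88,334,5,0],[0,0,-0.06,88,334,5,0],[0,0,-0.06,88,334,-10,0],[0,0,-0.06,88,334,-23,0],[0,0,-0.06,88,334,-23,0],[0,0,-0.06,88,334,-23,0],[0,0,-0.06,88,334,-23,0]]]'

```text
clock: 9.85
tcp_pos: [0.6028, 0.0273, 0.208]
orientation: [0.0, 0.159, 0.987, 0.0]
wrist_force: [0.2, 0.0, -1.0]
finger_gap: 0.0226
grip_force: 50.0
```

```bash
python3 - <<'E'
from h import *
s=monitor.get_state();c=viewer.calibration('wrist');snap('wrist','w5.png')
print(s['clock'],s['tcp_pos'],s['orientation'],s['wrist_force'])
t=s['tcp_pos']
P=proj(c,np.array([t-[0,0,.077],[*t[:2],.112],t-[0,0,.005]]));print(P)
im=cv2.imread('pics/w5.png')[130:280,180:330];im=cv2.convertScaleAbs(im,alpha=1.3,beta=20);cv2.imwrite('pics/w5c.png',cv2.resize(im,None,fx=4,fy=4,interpolation=2))
E
```

```text
9.85 [0.60284771 0.02729624 0.20803263] [4.61358170e-04 1.58918359e-01 9.87291617e-01 7.08764883e-05] [ 0.24841565  0.00484864 -0.95738517]
[[251.03050408 197.5728239 ]
 [251.09967632 190.59324669]
 [250.62592915 238.5805468 ]]
```

View pics/w5c.png

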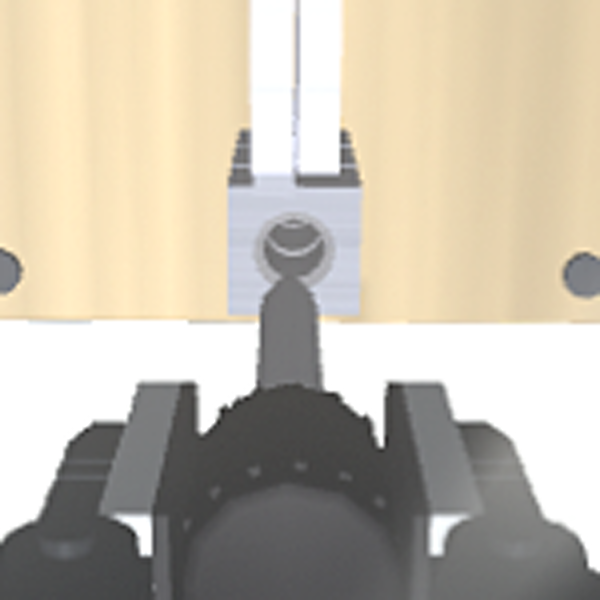

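In the crop the hole centre is at (294,248), full-frame (253.5,192). The pin tip is at about (290,285), roughly 2 mm too far outward and 1 mm to the side. I'll correct that and start the insertion.

>>> carry_out --plan '[[[0,0,0,-1.5,1.5,0,0],[0,0,0,-1.5,1.5,-10,0],[0,0,0,-1.5,1.5,-18,0],[0,0,0,-1.5,1.5,-26,0],[0,0,0,-1.5,1.5,-34,0],[0,0,0,-1.5,1.5,-40,0],[0,0,0,-1.5,1.5,-40,0]]]'

```text
clock: 10.6
tcp_pos: [0.6005, 0.0297, 0.1659]
orientation: [-0.001, 0.158, 0.987, -0.0]
wrist_force: [0.6, -0.7, -0.6]
finger_gap: 0.0223
grip_force: 50.0
```

>>> carry_out --plan '[[[0,0,0,0,0,-10,0],[0,0,0,0,0,-20,0],[0,0,0,0,0,-30,0],[0,0,0,0,0,-40,0],[0,0,0,0,0,-46,0],[0,0,0,0,0,-46,0],[0,0,0,0,0,-46,0]]]'

```text
clock: 11.3
tcp_pos: [0.601, 0.0296, 0.1212]
orientation: [-0.0, 0.158, 0.987, -0.0]
wrist_force: [0.2, -1.3, -0.3]
finger_gap: 0.0222
grip_force: 50.0
```

>>> carry_out --plan '[[[0,0,0,0,0,-2,0],[0,0,0,0,0,-4,0],[0,0,0,0,0,-6,0],[0,0,0,0,0,-6,0],[0,0,0,0,0,-6,0]]]'

```text
clock: 11.8
tcp_pos: [0.6015, 0.0296, 0.1182]
orientation: [0.001, 0.158, 0.987, 0.0]
wrist_force: [-4.9, -1.2, 12.4]
finger_gap: 0.0228
grip_force: 51.8
```

The pin is seated: 12 N upward at TCP z 0.118, as expected. I'll release it, lift, and look.

>>> carry_out --plan '[[[0,0,0,0,0,2,0],[0,0,0,0,0,2,85],[0,0,0,0,0,2,85],[0,0,0,0,0,2,85],[0,0,0,0,0,2,85],[0,0,0,0,0,2,85],[0,0,0,0,0,2,85],[0,0,0,0,0,40,85],[0,0,0,0,0,80,85],[0,0,0,-20,6,85,85],[0,0,0,-39,12,85,85],[0,0,0,-39,12,85,85],[0,0,0,-39,12,85,85]]]'

```text
clock: 13.1
tcp_pos: [0.5623, 0.0417, 0.2005]
orientation: [0.0, 0.158, 0.987, 0.0]
wrist_force: [0.5, -0.7, 0.5]
finger_gap: 0.0851
grip_force: 0.0
```

```bash
python3 - <<'E'
from h import *
s=monitor.get_state();c=viewer.calibration('wrist');snap('wrist','w6.png')
print(s['clock'],s['tcp_pos'],s['finger_gap'])
p=P0+[-.003,.004,0]
print(proj(c,T(p,[(.046,0,.124),(.088,0,.144)])))
E
```

```text
13.1 [0.56229659 0.04174647 0.200509  ] 0.08510126458409638
[[251.2087082  197.64486729]
 [251.24978747 264.10734919]]
```

View pics/w6.png

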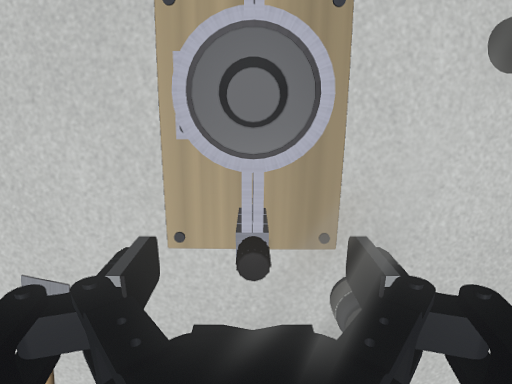

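The pin stands in the knuckle with its knob at (253,258), and the seam is shut at x≈253 between the fingers. I'll lower and pinch.

>>> carry_out --plan '[[[0,0,0,0,0,-40,85],[0,0,0,0,0,-80,85],[0,0,0,0,0,-107,85],[0,0,0,0,0,-107,85],[0,0,0,0,0,-107,0],[0,0,0,0,0,-107,0],[0,0,0,0,0,-107,0],[0,0,0,0,0,-107,0],[0,0,0,0,0,-107,0],[0,0,0,0,0,-107,0],[0,0,0,0,0,-107,0],[0,0,0,0,0,-107,0],[0,0,0,0,0,-107,0],[0,0,0,0,0,-107,0]]]' --squeeze 60

```text
clock: 14.55
tcp_pos: [0.5627, 0.0414, 0.0946]
orientation: [0.001, 0.159, 0.987, -0.0]
wrist_force: [-0.4, -0.9, 6.3]
finger_gap: 0.0148
grip_force: 61.2
```

```bash
python3 -c "
from h import *
s=monitor.get_state();print(s['wrist_force'],s['grip_force'],s['finger_gap'])
print(order.hand_in())"
```

```text
[-0.40285343 -0.92736853  6.30549511] 61.19547128677368 0.014789612334841594
the job is handed in; nothing more can be done
None
```

The job is handed in: the jacket is shut, the lock pin is seated in the knuckles and released, and the fingers hold the seam at about 61 N; the hand-in returned no verdict, and I had no picture left to check the pin after the final pinch.

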